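# Press a round flask into the sprung ring cradle and hold it down

### The arm

A 6-joint arm with a two-finger parallel gripper is mounted at the origin on a cart in front of the work surface, level with it; the furniture and walls round the work are solid. World frame = base frame: x ahead of the robot, y to its left, z up, the work surface at z = 0. Lengths are in mm, angles in rad, forces in N, time in s.
With the tool pointing down it reaches from about 350 to 975 mm from the base axis. Payload 7.1 kg.
Tool frame: the origin (TCP) lies midway between the tips of the shut fingers; the grasp point (between the pads) lies 19 mm behind it; z points along the fingers, y is the line along which they close (so a half turn about z gives the same grasp; the last joint's range is limited). The gripper opens to 88 mm and grips with 3 to 60 N. Pads are 20 mm wide; open, the fingers measure 115 mm over their backs; the gripper's body (75 mm by 178 mm) begins 61 mm behind the grasp point.
Start: joints at [-1.186, 0.423, 1.63, -0, 1.089, -0.019], TCP at [245.588, -574.71, 222.675] pointing down, gripper open.
Joint ranges: [-3, 3], [-0.9, 2.11], [0.09, 2.58], [-1.31, 4.45], [0.11, 2.69], [-2.54, 2.54]. Speed limits (rad/s): [2.39, 2.39, 3.01, 3.14, 3.14, 3.14].

### API

Orientations are given as a rotation vector (axis times angle).
In Python, from workcell import ctrl gives the robot as it stands.
- The arm moves only by the shell command python3 -m inch 'ROWS' [OPENING]. ROWS is JSON, a list of rows, each an object with "xyz": the shift along the tool's x, y, z in mm, a list of three; "rot": the turn, a rotation vector about the tool's x, y, z in rad, a list of three. In form: [{"xyz": [dx, dy, dz], "rot": [ax, ay, az]}, ...]. A call has 1 to 12 rows; each row is the pose to reach, as a shift and turn from the pose commanded when the call began, along the tool's axes at that moment; what a row does not reach only later rows make up. A row lasts 1/12 s, in which the tool goes at most 41.7 mm and 7.16 degrees, less where a joint would pass 70% of its speed; a pose out of reach is approached as far as the arm can. A call with a gripper value outside its range is refused whole. OPENING is the closure in counts, from 0 (fully open) to 255 (shut), set as the call begins (- or left out, the last holds). The fingers move at their own pace and stop on an object; the grip force is fixed at half the most. Time passes only in rows, so rows that repeat a pose let the fingers close. It gives the time, the measured TCP pose, the force, the opening and the grip force at its end, in the units of the state.
- ctrl.get_obs(): the state, without advancing time (a new reading comes with each control period).
- ctrl.get_image(name): name is "side" or "top" or "wrist"; returns the picture (420x560x3 uint8, red, green, blue); there is no depth.
- ctrl.camera_model(name): a dict with "fx", "fy", "cx", "cy" (pixels), "position" and "attitude" of the camera in the world. Camera axes: x right, y up, looking along -z (the intrinsics and any distortion apply to the point x, -y, -z); pixel columns grow to the right and rows downward; lengths in mm; the calibration is good to about 2 mm. A picture is of the moment at which its call begins: read the wrist's pose just before it. camera_model takes no time and is no camera call; for the wrist camera it gives the pose at the moment of the call.
- ctrl.close_job(): hands the job in; it is judged then, once.
The state is a dict: "t": time; "qpos": joint angles; "qvel": joint speeds; "joint_torque": joint torques, N m; "ee_pos": TCP position; "orientation": TCP orientation; "ft_force": force on the tool from outside, world axes, zero at the start; "moment": the same for the moment, N m; "width": finger opening in mm; "grasp_force": force on a finger pad.
Only numpy, scipy, OpenCV 4.12 (cv2) and the standard library are available. Lean on these libraries where they do the work, as an engineer would, in place of code of your own. Each camera call takes 0.05 s, during which the arm holds its last target. There are 200 camera calls.

### The job

Take the amber round flask out of its cork ring, set it upright in the red sprung ring of the cradle, and press it gently straight down, pushing on the flask and not on the cradle, until the ring is fully down on its stops. Finish while still holding the flask pressed down there, so that I can put the retaining clip on: do not let it spring back up. Leave the green flask where it stands.

Things in the scene. Friction and masses are not known exactly. Their poses are not given: they have to be found in the camera images.
- amber_flask: Amber glass round-bottomed flask, about 130 g, loose, upright in a cork ring; symmetric about z. Origin: lowest point of its round bottom; z up along the neck. Bulb: 56 mm ball, centre 28 mm above the origin. Neck to grasp: 22 mm diameter, from 55 to 97 mm above the origin, then a 24 mm lip. Fixed black stopper, 19 to 22 mm diameter, from 100 to 117 mm.
- amber_bulb (a point): Centre of the amber flask's bulb, 28 mm above the flask's origin.
- green_flask: Flask of the same shape and size in green glass, to be left alone; origin at its lowest point. Each flask stands in its own cork ring, stuck down (round bar 16 mm thick, 64 mm outer diameter, 16 mm high); its lowest point is then 7 mm above the board and its stopper reaches 124 mm.
- cradle: Sprung ring cradle, fixed to a wooden board 12 mm thick: aluminium foot disc, 112 mm diameter, 14 mm thick; three steel guide posts of 6 mm, 82 mm high, on a circle of 42 mm radius; between them a red ring slides up and down on coil springs. Dark stop collars reach 40 mm. Origin: centre of the foot's underside, z up.
- ring_centre (a point): Centre of the level red ring, on the cradle's axis; 65 mm above the board at rest; goes down with the ring. The ring is a round bar 8 mm thick with an opening of 42 mm. The bulb sits in it touching all round, the bulb's centre 20 mm above this point and the flask's lowest point 8 mm below it.
- cradle_ring (a joint): Travel of the red ring: 0 at rest (up), grows as it is pressed down, 0.020 m on the hard stops. It does not sink under the flask's own weight (preload about 3 N), takes about 10 to 12 N of push when fully down, and springs back up when let go.
Things that resemble listed ones, but are neither listed nor needed, are in the scene too. What is meant by the amber_flask is not turquoise, and is the larger of those in its own colour.

How it is judged (in metres and radians):
On the way:
1. the amber flask sits upright in the sprung ring (horizontal distance between amber_bulb and ring_centre below 0.006 m and z of amber_bulb in the frame of ring_centre between 0.015 and 0.024 m and angle between amber_flask's own z axis and vertical below 0.25 rad and contact force between amber_flask and cradle above 0.3 N), for 0.1 s.
At the end, for the whole second after the job is handed in: Ring down by over 16 of 20 mm, pressed over 5 N by the amber flask, which the robot holds or pushes (over 3 N) without touching the cradle; flask upright within 0.25 rad, bulb seated within 6 mm of the ring's axis. Green flask upright, within 30 mm of its start (value of joint cradle_ring above 0.016 m and horizontal distance between amber_bulb and ring_centre below 0.006 m and z of amber_bulb in the frame of ring_centre between 0.015 and 0.024 m and angle between amber_flask's own z axis and vertical below 0.25 rad and contact force between amber_flask and cradle above 5 N and contact force between any of the fingers, the arm and amber_flask above 3 N and contact force between each of the fingers, the arm and cradle below 1 N and distance of green_flask from where it was at the start of the episode below 0.03 m and angle between green_flask's own z axis and vertical below 0.3 rad); the arm keeps its last pose, push and grip.
It fails at once if the glass flask is rammed into the cradle with more than 60 N (contact force between amber_flask and cradle above 60 N).
It fails at once if the green flask is knocked about (moved by more than 40 mm) (distance of green_flask from where it was at the start of the episode above 0.04 m).
It also fails if it takes over 38 s, if anything falls off the work surface, if the arm or the gripper's body presses on something with over 40 N, if the wrist force passes 120 N, or if a joint passes its speed limit or range.

## Working session

There is one attempt and no reset: what is moved stays moved. The work goes in short steps, Python scripts to look and compute and a shell command to move; the robot and the scene stay as the last step left them, time stands still between calls to the robot, and variables do not carry over. Pictures are saved under pics/ and viewed, at most 10 in all, crops included, and the job is handed in when it is done.

```bash
mkdir -p pics; python3 - <<'E'
from workcell import ctrl
import cv2
o=ctrl.get_obs();print(o)
for n in("top","side"):
    print(n,ctrl.camera_model(n));cv2.imwrite(f"pics/{n}0.png",ctrl.get_image(n)[:,:,::-1])
E
```

```text
{'t': 0.0, 'qpos': array([-1.18598199e+00,  4.23874013e-01,  1.63068532e+00, -1.17134941e-05,
        1.08859166e+00, -1.90223881e-02]), 'qvel': array([ 0.00021067, -0.00235207,  0.00015781,  0.00080271,  0.00028978,
        0.00083831]), 'joint_torque': array([ 1.81372554e-03, -5.44610596e+01, -2.73670167e+01,  6.44923886e-02,
        2.28003185e-02, -1.09407472e-04]), 'ee_pos': array([ 245.39192975, -574.20513826,  221.88282517]), 'orientation': array([-3.07626587e+00, -6.29744964e-01,  4.61003894e-04]), 'ft_force': array([-0.32741348, -0.48974341, -0.1605288 ]), 'moment': array([-0.02564113, -0.01838856,  0.03559249]), 'grasp_force': 0.0, 'width': 87.7346495476581}
top {'fx': 405.61570715314906, 'fy': 405.61570715314906, 'cx': 276.9523484508823, 'cy': 209.13350596971594, 'position': array([ 305.11593732, -165.66762598,  930.5232069 ]), 'attitude': array([ 0.06352306, -0.05139738, -1.59087991])}
side {'fx': 380.1914010342868, 'fy': 380.1914010342868, 'cx': 278.48643100338387, 'cy': 214.76351558661113, 'position': array([   3.08362524, -801.30710073,  462.55136833]), 'attitude': array([ 1.06967817, -0.29140828, -0.46885438])}
```

View pics/top0.png

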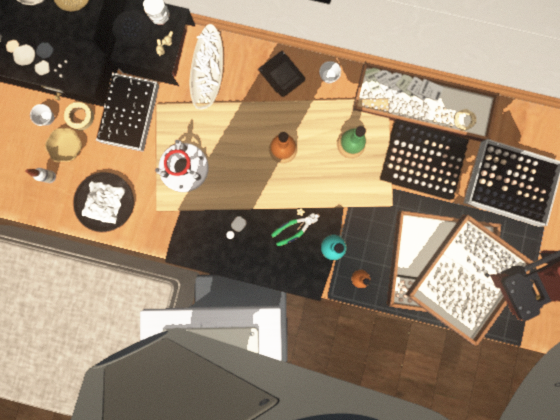

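View pics/side0.png

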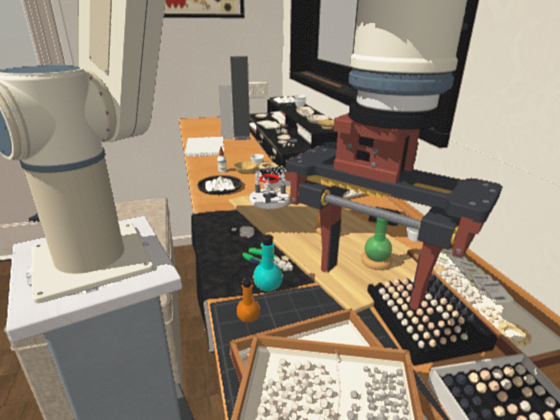

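The top view shows the amber flask at about (283,147) with its stopper at (283,138), the green flask at (354,140) and the red ring at (177,163). The small amber flask at (360,279) and the turquoise one at (333,247) are decoys. In the side view the gripper hides the amber flask.

```bash
cat > h.py <<'E'
import numpy as np,cv2
from scipy.spatial.transform import Rotation as R
def hit(m,u,v,z):
    A=R.from_rotvec(m["attitude"]).as_matrix()
    d=A@np.array([(u-m["cx"])/m["fx"],-(v-m["cy"])/m["fy"],-1])
    p=np.array(m["position"]);return p+d*(z-p[2])/d[2]
def proj(m,P):
    c=R.from_rotvec(m["attitude"]).as_matrix().T@(np.array(P)-m["position"])
    return m["cx"]-m["fx"]*c[0]/c[2],m["cy"]+m["fy"]*c[1]/c[2]
E
python3 - <<'E'
from h import *
from workcell import ctrl
m=ctrl.camera_model("top")
print({k:v for k,v in m.items() if k not in("fx","fy","cx","cy")})
for n,u,v,z in [("a bulb",283,147,47),("a stop",283,137.5,134),("g bulb",353,142,47),("g stop",360,131,134),("ring",177,163,77)]:
    print(n,hit(m,u,v,z).round(1))
im=cv2.imread("pics/top0.png");hsv=cv2.cvtColor(im,cv2.COLOR_BGR2HSV)
r=((hsv[...,0]<5)|(hsv[...,0]>174))&(hsv[...,1]>150)&(hsv[...,2]>90)
v,u=np.nonzero(r[140:190,150:215]);print("red",(u.min()+u.max())/2+150,(v.min()+v.max())/2+140,len(u),np.ptp(u),np.ptp(v))
c=cv2.resize(im[110:200,140:390],None,fx=3.2,fy=3.2,interpolation=cv2.INTER_CUBIC);cv2.imwrite("pics/c1.png",c)
E
```

```text
{'position': array([ 305.11593732, -165.66762598,  930.5232069 ]), 'attitude': array([ 0.06352306, -0.05139738, -1.59087991])}
a bulb [ 507.  -175.7   47. ]
a stop [ 506.4 -175.1  134. ]
g bulb [ 514.7 -330.4   47. ]
g stop [ 516.  -328.9  134. ]
ring [470.7  51.3  77. ]
red 176.5 162.0 187 25 24
```

View pics/c1.png

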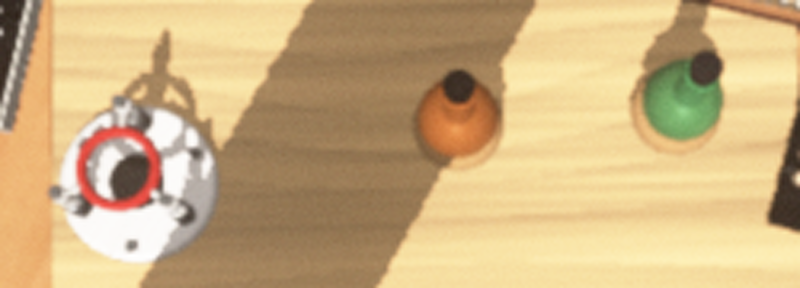

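Amber flask bulb and stopper agree at about (507,-175), green at (515,-330), ring at about (472,52). The ring's pixel size is right for its diameter. Next I work out the shift to a point above the amber flask.

```bash
cat >> h.py <<'E'
def shift(target):
    from workcell import ctrl
    o=ctrl.get_obs();M=R.from_rotvec(o["orientation"])
    return M.inv().apply(np.array(target)-o["ee_pos"]).round(1)
E
python3 - <<'E'
from h import *
print(shift([470,-190,240]), R.from_rotvec([-3.07626587e+00, -6.29744964e-01,4.61e-4]).as_matrix().round(3))
E
```

```text
[ 357.5 -265.1  -17.6] [[ 0.92   0.393 -0.001]
 [ 0.393 -0.92   0.001]
 [ 0.    -0.002 -1.   ]]
```

```bash
python3 -m inch '[{"xyz":[15,-11,-2],"rot":[0,0,0]},{"xyz":[45,-33,-6],"rot":[0,0,0]},{"xyz":[77,-57,-10],"rot":[0,0,0]},{"xyz":[110,-82,-15],"rot":[0,0,0]},{"xyz":[143,-106,-18],"rot":[0,0,0]},{"xyz":[176,-130,-18],"rot":[0,0,0]},{"xyz":[209,-155,-18],"rot":[0,0,0]},{"xyz":[242,-179,-18],"rot":[0,0,0]},{"xyz":[275,-204,-18],"rot":[0,0,0]},{"xyz":[308,-228,-18],"rot":[0,0,0]},{"xyz":[338,-250,-18],"rot":[0,0,0]},{"xyz":[357,-265,-18],"rot":[0,0,0]}]'
python3 -m inch '[{"xyz":[0,0,0],"rot":[0,0,0]},{"xyz":[0,0,0],"rot":[0,0,0]},{"xyz":[0,0,0],"rot":[0,0,0]}]'
python3 - <<'E'
from h import *
from workcell import ctrl
import pickle
m=ctrl.camera_model("wrist");im=ctrl.get_image("wrist")[:,:,::-1]
o=ctrl.get_obs();print(o["qpos"],o["ee_pos"])
s=ctrl.get_image("side")[:,:,::-1]
cv2.imwrite("pics/w1.png",im);cv2.imwrite("pics/s1.png",s);pickle.dump(m,open("w1.pkl","wb"));print(m)
cv2.imwrite("pics/both1.png",np.hstack([cv2.resize(im,(400,300)),cv2.resize(s,(400,300))]))
E
```

```text
t: 1.1
ee_pos: [470.6, -187.0, 240.7]
orientation: [-3.077, -0.633, -0.0]
ft_force: [0.2, -0.9, 0.7]
width: 87.5
grasp_force: 0.0
t: 1.35
ee_pos: [469.2, -190.6, 240.6]
orientation: [-3.077, -0.631, 0.001]
ft_force: [0.1, 0.2, -0.7]
width: 87.9
grasp_force: 0.0
[-4.10161122e-01  2.26434716e-01  1.87142252e+00 -2.51303667e-04
  1.04410084e+00  7.57358228e-01] [ 469.13153663 -191.08613183  240.59695343]
{'fx': 335.7825809098099, 'fy': 335.7825809098099, 'cx': 282.4355633119919, 'cy': 205.13978212627663, 'position': array([ 544.81651034, -157.34279808,  402.68654999]), 'attitude': array([-0.2684077 ,  0.17668693, -1.1568248 ])}
```

View pics/both1.png

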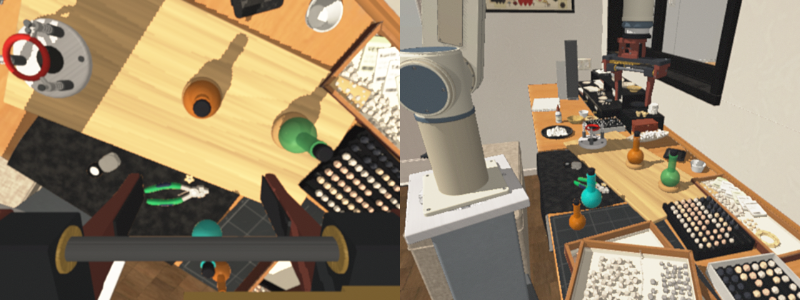

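The wrist view shows the amber stopper at full-scale pixel (284,149), its bulb at (280,136), and the red ring at about (36,77). The view of all three is clear, and the green flask is well to the side.

```bash
python3 - <<'E'
from h import *
import pickle
m=pickle.load(open("w1.pkl","rb"));im=cv2.imread("pics/w1.png");hsv=cv2.cvtColor(im,cv2.COLOR_BGR2HSV)
def blob(mask,x0,x1,y0,y1):
    n,l,s,c=cv2.connectedComponentsWithStats(mask[y0:y1,x0:x1].astype(np.uint8));i=1+s[1:,4].argmax()
    x,y,w,h,a=s[i];return np.array([x0+x+w/2-.5,y0+y+h/2-.5,w,h,a])
st=blob(hsv[...,2]<75,255,310,125,175);print("stop",st,hit(m,*st[:2],128))
am=blob((hsv[...,0]<16)&(hsv[...,1]>170)&(hsv[...,2]>75),240,330,95,180);print("amber",am,hit(m,*am[:2],47),proj(m,[507,-175.5,47]))
rd=blob(((hsv[...,0]<5)|(hsv[...,0]>174))&(hsv[...,1]>150)&(hsv[...,2]>90),0,90,30,130);print("red",rd,hit(m,*rd[:2],77),proj(m,[472,52,77]))
print(shift([507,-175,160]))
E
```

```text
stop [282.5 150.5  24.   24.  439. ] [ 508.70662851 -172.94770197  128.        ]
amber [ 282.5  139.    52.    53.  1675. ] [ 509.07862504 -172.82916813   47.        ] (np.float64(284.06150496075537), np.float64(141.86324661952332))
red [  36.    79.5   67.    66.  1391. ] [472.93552954  55.62286856  77.        ] (np.float64(39.79992644732525), np.float64(82.17368075934469))
[41.3 -0.3 80.6]
```

```bash
python3 -m inch '[{"xyz":[15,0,15],"rot":[0,0,0]},{"xyz":[35,-1,40],"rot":[0,0,0]},{"xyz":[42.5,-1,65],"rot":[0,0,0]},{"xyz":[42.5,-1,85],"rot":[0,0,0]},{"xyz":[42.5,-1,105],"rot":[0,0,0]},{"xyz":[42.5,-1,125],"rot":[0,0,0]},{"xyz":[42.5,-1,143],"rot":[0,0,0]},{"xyz":[42.5,-1,155],"rot":[0,0,0]},{"xyz":[42.5,-1,160.5],"rot":[0,0,0]},{"xyz":[42.5,-1,160.5],"rot":[0,0,0]},{"xyz":[42.5,-1,160.5],"rot":[0,0,0]}]'
python3 - <<'E'
from h import *
from workcell import ctrl
cv2.imwrite("pics/w2.png",np.hstack([cv2.resize(ctrl.get_image(n)[:,:,::-1],(400,300)) for n in("wrist","side")]))
E
```

```text
t: 2.37
ee_pos: [508.6, -173.7, 80.6]
orientation: [3.078, 0.629, 0.0]
ft_force: [0.1, 0.3, -0.2]
width: 87.9
grasp_force: 0.0
```

View pics/w2.png

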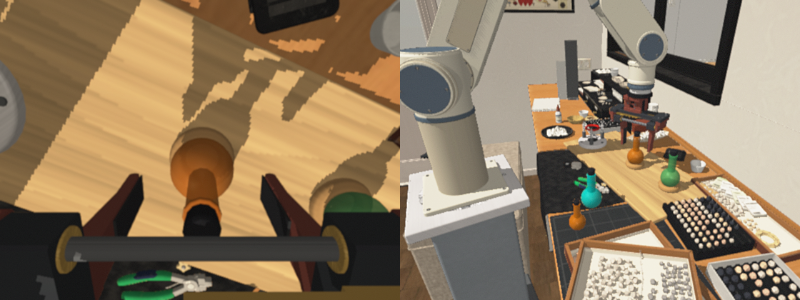

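The flask neck (x about 202 in the half-scale wrist view) is centred between the fingertips at 135 and 268, so I close the gripper.

```bash
python3 -m inch '[{"xyz":[0,0,0],"rot":[0,0,0]},{"xyz":[0,0,0],"rot":[0,0,0]},{"xyz":[0,0,0],"rot":[0,0,0]},{"xyz":[0,0,0],"rot":[0,0,0]},{"xyz":[0,0,0],"rot":[0,0,0]},{"xyz":[0,0,0],"rot":[0,0,0]},{"xyz":[0,0,0],"rot":[0,0,0]},{"xyz":[0,0,0],"rot":[0,0,0]},{"xyz":[0,0,0],"rot":[0,0,0]},{"xyz":[0,0,0],"rot":[0,0,0]},{"xyz":[0,0,0],"rot":[0,0,0]},{"xyz":[0,0,0],"rot":[0,0,0]}]' 255
```

```text
t: 3.47
ee_pos: [508.5, -173.3, 80.2]
orientation: [3.078, 0.63, 0.0]
ft_force: [0.4, -1.7, 0.7]
width: 21.8
grasp_force: 30.0
```

```bash
python3 -m inch '[{"xyz":[0,0,-8],"rot":[0,0,0]},{"xyz":[0,0,-25],"rot":[0,0,0]},{"xyz":[0,0,-45],"rot":[0,0,0]},{"xyz":[0,0,-65],"rot":[0,0,0]},{"xyz":[3,-11,-80],"rot":[0,0,0]},{"xyz":[8,-31,-90],"rot":[0,0,0]},{"xyz":[14,-55,-95],"rot":[0,0,0]},{"xyz":[21,-83,-95],"rot":[0,0,0]},{"xyz":[28,-111,-95],"rot":[0,0,0]},{"xyz":[35,-139,-95],"rot":[0,0,0]},{"xyz":[42,-165,-95],"rot":[0,0,0]},{"xyz":[48,-187,-95],"rot":[0,0,0]}]'
python3 -m inch '[{"xyz":[5,-20,0],"rot":[0,0,0]},{"xyz":[8,-32,0],"rot":[0,0,0]},{"xyz":[9,-36.5,0],"rot":[0,0,0]},{"xyz":[9,-36.5,0],"rot":[0,0,0]},{"xyz":[9,-36.5,0],"rot":[0,0,0]},{"xyz":[9,-36.5,0],"rot":[0,0,0]}]'
python3 - <<'E'
from h import *
from workcell import ctrl
import pickle
m=ctrl.camera_model("wrist");w=ctrl.get_image("wrist")[:,:,::-1];o=ctrl.get_obs();print(o["ee_pos"],o["ft_force"])
t=ctrl.get_image("top")[:,:,::-1];s=ctrl.get_image("side")[:,:,::-1]
pickle.dump(m,open("w3.pkl","wb"))
for n,i in(("w3",w),("t3",t),("s3",s)):cv2.imwrite(f"pics/{n}.png",i)
print(proj(ctrl.camera_model("top"),[472.7,53.7,77]),proj(ctrl.camera_model("side"),[472.7,53.7,77]),proj(m,[472.7,53.7,77]))
sc=cv2.resize(s[140:230,220:340],(400,300),interpolation=cv2.INTER_CUBIC)
cv2.imwrite("pics/v3.png",np.hstack([cv2.resize(w,(400,300)),sc]))
E
```

```text
t: 4.47
ee_pos: [478.3, 19.3, 175.7]
orientation: [-3.077, -0.63, 0.0]
ft_force: [1.3, 0.0, -1.5]
width: 21.5
grasp_force: 30.0
t: 4.97
ee_pos: [473.2, 54.1, 175.3]
orientation: [3.078, 0.629, 0.0]
ft_force: [0.8, 0.6, -1.8]
width: 21.5
grasp_force: 30.0
[473.17898913  54.0380668  175.24639788] [-0.44323229  0.68477478 -0.39852119]
(np.float64(175.8761355965228), np.float64(162.08552827142572)) (np.float64(269.7304385631611), np.float64(177.6676561230949)) (np.float64(283.51384240887967), np.float64(207.0669108829253))
```

View pics/v3.png

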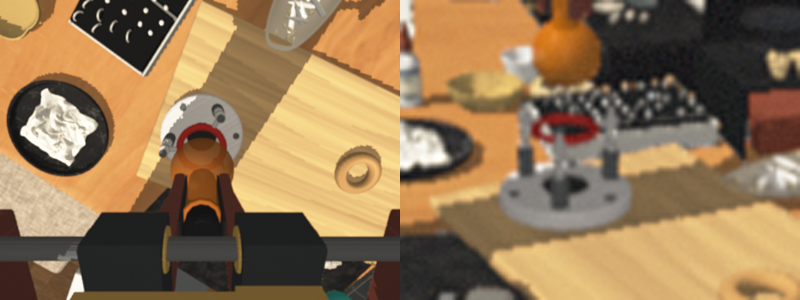

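The wrist view shows the held bulb at about (203,152) over the ring, with the ring's far arc at about (200,128). In the enlarged side view the bulb is at about (566,50) and the ring at (565,127), so they are aligned. I'll put numbers on that.

```bash
python3 - <<'E'
from h import *
from workcell import ctrl
import pickle
def ext(im,mask,x0,x1,y0,y1):
    n,l,s,c=cv2.connectedComponentsWithStats(mask[y0:y1,x0:x1].astype(np.uint8));x,y,w,h,a=s[1+s[1:,4].argmax()]
    return x0+x-.0,x0+x+w-1,y0+y,y0+y+h-1,a
B=[473.2,54.05,142.1];G=[472.7,53.7,77]
for n,ma,mr in(("s3",(250,290,140,170),(255,285,165,190)),("w3",(220,340,185,265),(235,330,160,240))):
    im=cv2.imread(f"pics/{n}.png");h=cv2.cvtColor(im,cv2.COLOR_BGR2HSV)
    am=(h[...,0]>5)&(h[...,0]<16)&(h[...,1]>170)&(h[...,2]>75);rd=((h[...,0]<5)|(h[...,0]>174))&(h[...,1]>140)&(h[...,2]>80)
    m=ctrl.camera_model("side") if n=="s3" else pickle.load(open("w3.pkl","rb"))
    print(n,"amber",ext(im,am,*ma),"exp",np.round(proj(m,B),1),"red",ext(im,rd,*mr),"exp",np.round(proj(m,G),1))
    A=R.from_rotvec(m["attitude"]).as_matrix()
    r=[np.array(G)+25*np.array([np.cos(a),np.sin(a),0]) for a in np.linspace(0,6.28,72)]
    q=np.array([proj(m,p) for p in r]);print(" ring centreline exp",q.min(0).round(1),q.max(0).round(1))
    k=m["fx"]*28/np.linalg.norm(m["position"]-np.array(B));print(" bulb r px",k.round(1)," world dir of image right",A[:,0].round(2))
E
```

```text
s3 amber (np.float64(259.0), np.int32(279), np.int32(140), np.int32(164), np.int32(336)) exp [269.7 154.8] red (np.float64(260.0), np.int32(279), np.int32(174), np.int32(182), np.int32(79)) exp [269.7 177.7]
 ring centreline exp [260.6 174.4] [278.8 181.1]
 bulb r px 10.4  world dir of image right [ 0.87 -0.5   0.  ]
w3 amber (np.float64(239.0), np.int32(326), np.int32(194), np.int32(264), np.int32(4459)) exp [283.7 237.6] red (np.float64(248.0), np.int32(316), np.int32(173), np.int32(208), np.int32(783)) exp [283.5 207.1]
 ring centreline exp [252.8 177. ] [314.2 235.5]
 bulb r px 44.3  world dir of image right [ 0.39 -0.92  0.  ]
```

Everything agrees within about 1 mm. I lower to contact, expected at TCP z of about 130.

```bash
python3 -m inch '[{"xyz":[0,0,8],"rot":[0,0,0]},{"xyz":[0,0,18],"rot":[0,0,0]},{"xyz":[0,0,28],"rot":[0,0,0]},{"xyz":[0,0,36],"rot":[0,0,0]},{"xyz":[0,0,41],"rot":[0,0,0]},{"xyz":[0,0,43],"rot":[0,0,0]},{"xyz":[0,0,45],"rot":[0,0,0]},{"xyz":[0,0,47],"rot":[0,0,0]},{"xyz":[0,0,48],"rot":[0,0,0]},{"xyz":[0,0,48],"rot":[0,0,0]},{"xyz":[0,0,48],"rot":[0,0,0]},{"xyz":[0,0,48],"rot":[0,0,0]}]'
```

```text
t: 6.12
ee_pos: [472.7, 54.7, 127.3]
orientation: [-3.078, -0.63, 0.001]
ft_force: [-4.6, -1.2, 2.8]
width: 21.7
grasp_force: 30.0
```

```bash
python3 -m inch '[{"xyz":[0,0,2],"rot":[0,0,0]},{"xyz":[0,0,4],"rot":[0,0,0]},{"xyz":[0,0,6],"rot":[0,0,0]},{"xyz":[0,0,8],"rot":[0,0,0]},{"xyz":[0,0,10],"rot":[0,0,0]},{"xyz":[0,0,12],"rot":[0,0,0]},{"xyz":[0,0,13],"rot":[0,0,0]},{"xyz":[0,0,13],"rot":[0,0,0]},{"xyz":[0,0,13],"rot":[0,0,0]}]'
python3 - <<'E'
from h import *
from workcell import ctrl
w=ctrl.get_image("wrist")[:,:,::-1];s=ctrl.get_image("side")[:,:,::-1];print(ctrl.get_obs()["ft_force"])
cv2.imwrite("pics/v4.png",np.hstack([cv2.resize(w,(400,300)),cv2.resize(s[140:230,220:340],(400,300),interpolation=cv2.INTER_CUBIC)]))
E
```

```text
t: 6.87
ee_pos: [472.8, 54.7, 114.2]
orientation: [-3.078, -0.63, 0.001]
ft_force: [-5.1, -0.8, 8.9]
width: 21.5
grasp_force: 30.0
[-5.91024942 -1.74658045  9.56141219]
```

View pics/v4.png

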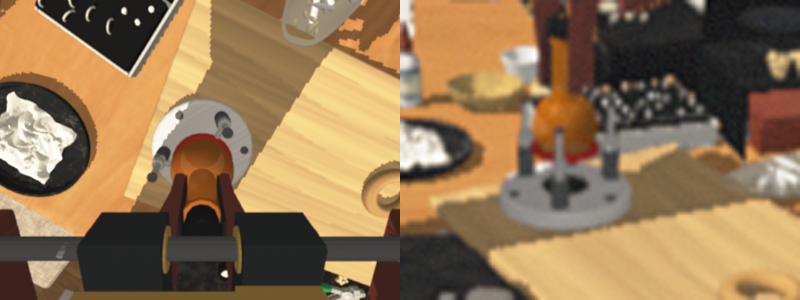

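The flask sits upright in the ring, which is partly down, with the bulb at (565,120) and the fingers above the posts. There is a 5 N sideways push in -x, so I ease over 1 mm and press on.

```bash
python3 -m inch '[{"xyz":[-0.5,-0.2,1],"rot":[0,0,0]},{"xyz":[-1,-0.4,2],"rot":[0,0,0]},{"xyz":[-1,-0.4,3],"rot":[0,0,0]},{"xyz":[-1,-0.4,4],"rot":[0,0,0]},{"xyz":[-1,-0.4,4.5],"rot":[0,0,0]},{"xyz":[-1,-0.4,4.5],"rot":[0,0,0]},{"xyz":[-1,-0.4,4.5],"rot":[0,0,0]}]'
```

```text
t: 7.55
ee_pos: [472.6, 54.7, 110.2]
orientation: [3.077, 0.63, 0.002]
ft_force: [-3.9, -2.4, 10.6]
width: 21.7
grasp_force: 30.0
```

```bash
python3 -m inch '[{"xyz":[0,0,0.5],"rot":[0,0,0]},{"xyz":[0,0,1],"rot":[0,0,0]},{"xyz":[0,0,1],"rot":[0,0,0]},{"xyz":[0,0,1],"rot":[0,0,0]}]'; python3 -m inch '[{"xyz":[0,0,0.5],"rot":[0,0,0]},{"xyz":[0,0,1],"rot":[0,0,0]},{"xyz":[0,0,1],"rot":[0,0,0]},{"xyz":[0,0,1],"rot":[0,0,0]}]'
```

```text
t: 7.88
ee_pos: [472.6, 54.6, 109.8]
orientation: [3.077, 0.63, 0.002]
ft_force: [-7.8, -2.7, 19.3]
width: 21.5
grasp_force: 30.0
t: 8.22
ee_pos: [472.8, 54.5, 109.5]
orientation: [3.077, 0.63, 0.003]
ft_force: [-8.9, -4.2, 27.5]
width: 21.3
grasp_force: 30.0
```

The sharp rise in force shows the ring is on its stops. I ease back 1 mm to lower the load, then check with one last look.

```bash
python3 -m inch '[{"xyz":[0,0,-0.5],"rot":[0,0,0]},{"xyz":[0,0,-1],"rot":[0,0,0]},{"xyz":[0,0,-1],"rot":[0,0,0]},{"xyz":[0,0,-1],"rot":[0,0,0]},{"xyz":[0,0,-1],"rot":[0,0,0]},{"xyz":[0,0,-1],"rot":[0,0,0]}]'
python3 - <<'E'
from h import *
from workcell import ctrl
s=ctrl.get_image("side")[:,:,::-1];t=ctrl.get_image("top")[:,:,::-1]
cv2.imwrite("pics/v5.png",np.hstack([cv2.resize(s[140:230,220:340],(400,300),interpolation=cv2.INTER_CUBIC),cv2.resize(s,(400,300))]))
E
```

```text
t: 8.72
ee_pos: [472.7, 54.5, 109.7]
orientation: [3.077, 0.63, 0.002]
ft_force: [-6.6, -3.9, 16.3]
width: 21.2
grasp_force: 30.0
```

View pics/v5.png

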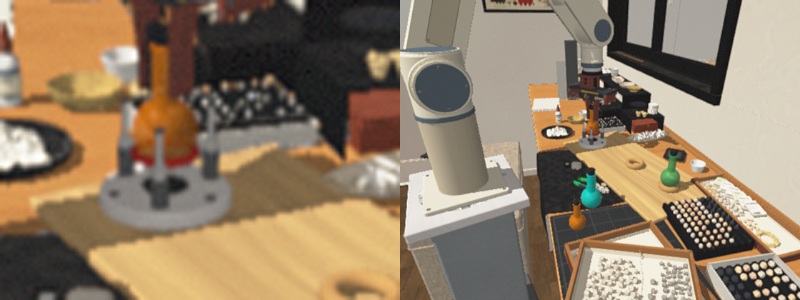

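The bulb sits in the ring at (165,135) and the ring is down at the dark collars at about (165,158). The flask is upright, the fingers are above the posts, and the green flask still stands at (671,170).

```bash
python3 -c "
from workcell import ctrl
print(ctrl.close_job())"
```

```text
the job is handed in; nothing more can be done
None
```

I handed the job in with the amber flask upright in the red ring, held by the gripper and pressed down onto the stops with about 16 N, and with the green flask untouched; the hand-in call gave no verdict.

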